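# Turn the magnifier's lens cassette over and clip it into the lamp head

## Task

The lens cassette of the bench magnifier lies on the table with its flat back up. Turn it over so that the domed side of the lens faces up, lay it in the socket of the lamp head with its notched ends towards the two sprung catches, and press it down until it is fully home and both catches have snapped back over it; then let go. Leave the bones, the instruments and everything else on the table where they are.

Things in the scene. Friction and masses are not known exactly. Their poses are not given: they have to be found in the camera images.
- cassette: Loose grey lens cassette, a frame 60 mm (its x) by 52 (y) by 18 thick (z), 60 to 105 g. Origin at its centre. +z points out of the flat back, -z out of the domed side (glass dome 32 mm wide in a deep well, all 2 mm or more below the rim). It starts on the table flat back up, +z up, origin 9 mm high. A half turn about z changes nothing. Grip it across the plain flat long sides, 52 mm apart.
- cassette_end (a point): Middle of the cassette's +x end face. The -x end is alike. Each end has a notch in its middle, 22 mm wide, 7 deep, open on the domed side, closed at the back by a lip 5 mm thick. Beside the notch the end face has full thickness, so the cassette can be stood on an end (60 mm tall, 18 mm foot).
- seat (a point): Centre of the socket's flat seat (56 x 44 mm), 30 mm above the table, z up, in the fixed lamp head. Clipped in, the cassette lies dome up (its +z down), x axis along the seat's x either way round, its origin 9 mm above this point, upper rim 18 mm above. Laid in from above it stops on the catches about 11 mm too high; pressing it home takes 5 to 12 N, then it stops hard.
- head: Fixed white lamp head: disc 150 mm across, 12 high; origin under its centre; grey arm stub to 108 mm towards +x, 18 high. Above the seat, end walls (inner faces x = +-31.5 mm) and corner guides (inner faces y = +-27.5 mm, |x| from 22 to 32) rise 14 mm, lead-ins to 21: 1.5 mm play each way. Between the guides the sides are free for fingers, 44 mm long, down to the disc (18 mm below the seat).
- catch_a (a joint): Sprung steel catch, 14 mm wide, amid the end wall at the seat's +x end. 0 = at rest, nose 27 mm from the seat's centre, 3 mm over the lip of a seated cassette; up to 0.007 m as it is pushed outward. Ramp of 55 degrees on top, flat underside 5.8 mm above the seat. Spring 1 N at rest, 2 N at 3 mm. It snaps back to 0 over the lip.
- catch_b (a joint): The same catch at the seat's -x end; grows as it is pushed outward (-x).
- bone1: Loose brown bone, 75 mm long, 20 mm high; bystander. Origin under its centre, x along it.
- bone2: Loose brown bone, 60 mm long, 18 mm high; bystander. Origin under its centre, x along it.
- bone3: Loose brown bone, 50 mm long, 16 mm high; bystander. Origin under its centre, x along it.
- scale_bar: Loose white photo scale, 120 x 22 x 6 mm; bystander. Origin under its centre, x along it.
- caliper: Loose steel caliper, 150 mm long, 10 mm high; bystander. Origin under its beam's centre, x along the beam.
- mug: Loose blue mug, 80 mm across, 90 mm high; bystander. Origin under its centre.
- jar: Loose jar with a lid, 60 mm across, 80 mm high; bystander. Origin under its centre.
Things that resemble listed ones, but are neither listed nor needed, are in the scene too. There is more than one size of the cassette; the one meant has the size given above. Leave any orange look-alike of the head alone.

How it is judged:
By the outcome, as a careful person would: the job done as asked, in the order asked, and still so for the second after the job is handed in, with the robot touching nothing.
It also fails if it takes over 67 s, if anything falls off the work surface, if the arm or the gripper's body presses on something with over 40 N, if the wrist force passes 120 N, or if a joint passes its speed limit or range.

## Robot

A 7-joint arm with a two-finger parallel gripper is mounted at the origin on the work surface. World frame = base frame: x ahead of the robot, y to its left, z up, the work surface at z = 0. Lengths are in mm, angles in rad, forces in N, time in s.
With the tool pointing down it reaches from about 400 to 875 mm from the base axis. Payload 4.4 kg.
Tool frame: the origin (TCP) lies midway between the tips of the shut fingers; the grasp point (between the pads) lies 19 mm behind it (ctrl.pinch_z is the distance from the TCP to the grasp point, in mm); z points along the fingers, y is the line along which they close (so a half turn about z gives the same grasp; the last joint's range is limited). The gripper opens to 85 mm and grips with 20 to 120 N. Pads are 22 mm wide; open, the fingers measure 114 mm over their backs; the gripper's body (76 mm by 85 mm) begins 54 mm behind the grasp point. The pads swing forward as they close: fully open they stand 13 mm farther back than shut.
Start: joints at [1.231, 0.628, 0.038, 1.517, -0.027, 0.996, -0.02], TCP at [175.782, -625.794, 231.313] pointing down, gripper open.
Joint ranges: [-3.06, 3.06], [-0.37, 2.12], [-1.25, 1.32], [0.18, 2.47], [-1.1, 4.24], [0.23, 1.98], [-2.94, 2.94]. Speed limits (rad/s): [2.57, 2.57, 3.14, 3.14, 3.14, 3.14, 3.14].

## Interface

Orientations are given as [roll, pitch, yaw] about the fixed x, y, z axes, in that order (R = Rz(yaw) Ry(pitch) Rx(roll)).
In Python, from cell import read_state, cams, order, ctrl gives the robot as it stands.
- The arm moves only by the tool move_arm, never from a script. Its argument "targets" is text: rows parted by semicolons, each of 7 numbers parted by spaces: the gripper's target within -1 to 1 (fully open at 1, half-way at 0, shut at -1), then the shift along the tool's x, y, z in cm, then the turn, a rotation vector about the tool's x, y, z in degrees. A call has 1 to 5 rows; each row shifts and turns the commanded pose from where the row before left it, along the tool's axes as they then stand; what a row does not reach is not made up. A row lasts 1/12 s, in which the tool goes at most 41.7 mm and 7.16 degrees, less where a joint would pass 70% of its speed; a pose out of reach is approached as far as the arm can. A call with a gripper value outside its range is refused whole. The fingers move at their own pace and stop on an object; the grip force is fixed at half the most. Time passes only in rows, so rows that do not move let the fingers close. It gives the time, the measured TCP pose, the force, the opening and the grip force at its end, in the units of the state.
- read_state(): the state, without advancing time (a new reading comes with each control period).
- cams.get_image(name): name is "side" or "top"; returns a dict with "color" (480x640x3 uint8, red, green, blue), "fovy" (degrees; the focal length in pixels is half the picture's height over the tangent of half this angle, whatever the lens; pixels are square), "cx", "cy" (the principal point, pixels), "rvec" (rotation vector, rad) and "tvec" (3), from world to camera coordinates, as OpenCV has them. Camera axes: x right, y down, z forward; pixel columns grow to the right and rows downward; lengths in mm; the calibration is good to about 2 mm. A picture is of the moment at which its call begins. There is no depth.
- order.finish_job(): hands the job in; it is judged then, once.
The state is a dict: "clock": time; "qpos": joint angles; "qd": joint speeds; "tau": joint torques, N m; "eef_pos": TCP position; "tool_rot": TCP orientation; "force": force on the tool from outside, world axes, zero at the start; "torque": the same for the moment, N m; "width": finger opening in mm; "gripper_force": force on a finger pad.
Only numpy, scipy, OpenCV 4.12 (cv2) and the standard library are available. Lean on these libraries where they do the work, as an engineer would, in place of code of your own. Each camera call takes 0.05 s, during which the arm holds its last target. There are 200 camera calls.

## Working session

There is one attempt and no reset: what is moved stays moved. The work goes in short steps, Python scripts to look and compute and a tool call to move; the robot and the scene stay as the last step left them, time stands still between calls to the robot, and variables do not carry over. Pictures are saved under pics/ and viewed, at most 10 in all, crops included, and the job is handed in when it is done.

Besides the shell and the picture viewer there is one more tool, called after "Call:" in YAML: its name, and indented under it one key for each argument. move_arm: Moves the arm, as the interface text tells. Its arguments: {"type":"object","properties":{"targets":{"type":"string"}},"required":["targets"]}

```bash
ls; mkdir -p pics; python3 - <<'E'
from cell import read_state,cams,order,ctrl
import cv2,numpy as np
print(read_state(),ctrl.pinch_z)
for n in("top","side"):
    g=cams.get_image(n);cv2.imwrite(f"pics/{n}0.png",g["color"][:,:,::-1]);print(n,g["fovy"],g["cx"],g["cy"],g["rvec"],g["tvec"], -cv2.Rodrigues(np.array(g["rvec"]))[0].T@np.array(g["tvec"]))
E
```

```text
pics
{'clock': 0.0, 'qpos': array([ 1.23121746,  0.62932632,  0.03847741,  1.51840691, -0.02699505,
        0.99626214, -0.02000488]), 'qd': array([-0.00173017,  0.00117894, -0.00072753,  0.00126438, -0.0005167 ,
       -0.00164768, -0.0009574 ]), 'tau': array([ 4.35796237e-04, -5.63400435e+01,  1.22665823e+00, -1.93437159e+01,
        1.10451481e-02,  1.05519631e-02, -6.77296171e-06]), 'eef_pos': array([ 175.57643996, -625.18153649,  230.39011601]), 'tool_rot': array([-3.13970954e+00,  4.94559258e-05,  2.73747166e-01]), 'force': array([-0.1513374 ,  0.38097015, -0.33846359]), 'torque': array([-0.0199045 ,  0.00175281,  0.0248952 ]), 'gripper_force': 0.0, 'width': 85.27225613396318} 18.700000000000003
top 48.29512787250792 323.3270835635387 249.14369466175233 [ 2.16624011 -2.20515954  0.06038755] [  16.98790842  543.19623996 1419.63303899] [ 453.06661519   -2.82622349 1451.01046316]
side 53.82888073554672 323.1604126546716 240.27390052552366 [ 2.23112796 -0.18809081  0.0634718 ] [-511.3997353    94.09700678 1029.34718325] [ 400.68137434 -823.60386432  700.76434737]
```

View pics/top0.png

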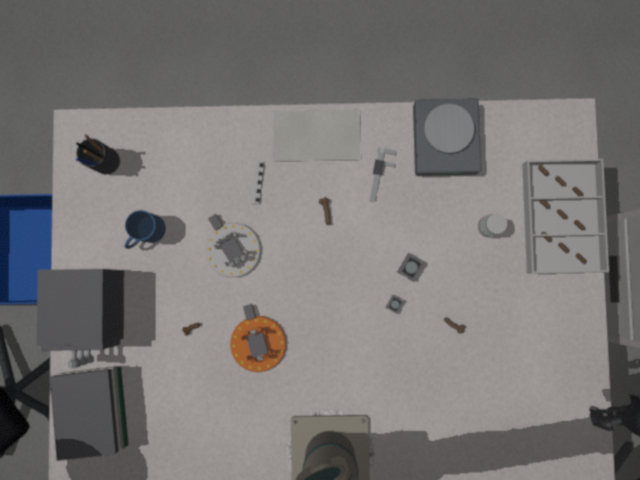

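View pics/side0.png

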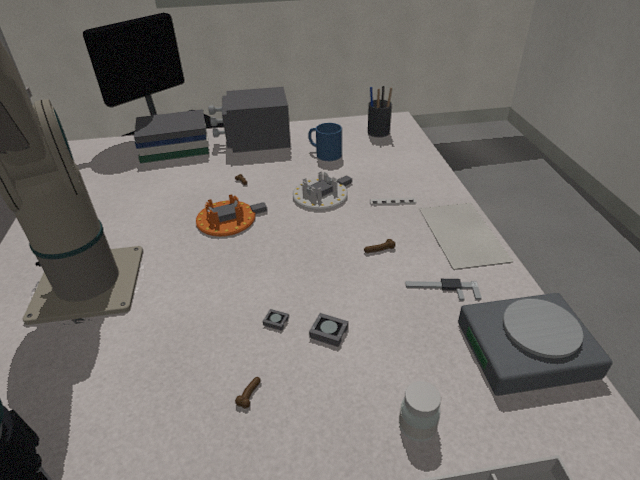

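Candidates for the cassette: the big grey frame at top (411,266) and the small one at (396,304). Candidates for the head: the white disc at (233,250) and the orange one at (258,344), to be left alone. I choose the big frame and the white head, and check both by size in one crop.

```bash
cat > h.py <<'E'
from cell import read_state,cams,order,ctrl
import cv2,numpy as np
from scipy.spatial.transform import Rotation as Ro
def cam(n):
    g=cams.get_image(n);f=240/np.tan(np.radians(g["fovy"]/2))
    g["K"]=np.array([[f,0,g["cx"]],[0,f,g["cy"]],[0,0,1.]]);g["R"]=cv2.Rodrigues(np.array(g["rvec"]))[0];g["t"]=np.array(g["tvec"]);g["C"]=-g["R"].T@g["t"];return g
def toplane(g,uv,z):
    uv=np.atleast_2d(np.array(uv,float));d=(np.linalg.inv(g["K"])@np.c_[uv,np.ones(len(uv))].T).T@g["R"]
    return g["C"]+d*((z-g["C"][2])/d[:,2])[:,None]
def proj(g,P):
    return cv2.projectPoints(np.atleast_2d(np.array(P,float)),np.array(g["rvec"]),g["t"],g["K"],None)[0][:,0]
E
python3 - <<'E'
from h import *
g=cam("top");s=cam("side")
def rep(g,box,mask,z,nm):
    x0,y0,x1,y1=box;m=np.zeros(mask.shape,np.uint8);m[y0:y1,x0:x1]=mask[y0:y1,x0:x1]*255
    cs=cv2.findContours(m,0,2)[0];c=max(cs,key=cv2.contourArea).reshape(-1,2)
    P=toplane(g,c,z)[:,:2].astype(np.float32);print(nm,cv2.minAreaRect(P),len(c))
for n,q,bs in(("top",g,[(395,250,430,285),(384,292,408,316)]),("side",s,[(303,308,355,350),(260,305,292,332)])):
    v=q["color"].max(2).astype(int);
    for b in bs: rep(q,b,(v<140),18 if n=="top" else 9,n)
c=g["color"].astype(int);sat=c.max(2)-c.min(2)
print("bg",c[285,330],c[237,222],c[250,233],c[220,217],c[266,411],c[258,412])
def crop(q,b,k):
    x0,y0,x1,y1=b;return cv2.resize(q["color"][y0:y1,x0:x1,::-1],(400,300),interpolation=cv2.INTER_CUBIC)
im=np.vstack([np.hstack([crop(g,(380,240,460,300),5),crop(g,(195,205,275,265),5)]),np.hstack([crop(s,(260,290,360,365),4),crop(s,(280,155,360,215),5)])])
cv2.imwrite("pics/crop1.png",im)
E
```

```text
top ((489.9951171875, -229.12060546875), (63.874324798583984, 66.34013366699219), 57.68297576904297) 48
top ((393.85113525390625, -182.81683349609375), (44.729942321777344, 45.25273132324219), 59.538597106933594) 43
side ((491.8471984863281, -232.061767578125), (76.29619598388672, 72.0488052368164), 58.19316482543945) 62
side ((394.41107177734375, -187.87310791015625), (51.669822692871094, 50.7124137878418), 60.581016540527344) 45
bg [155 150 149] [137 138 137] [92 92 93] [89 88 90] [107 114 114] [68 67 67]
```

View pics/crop1.png

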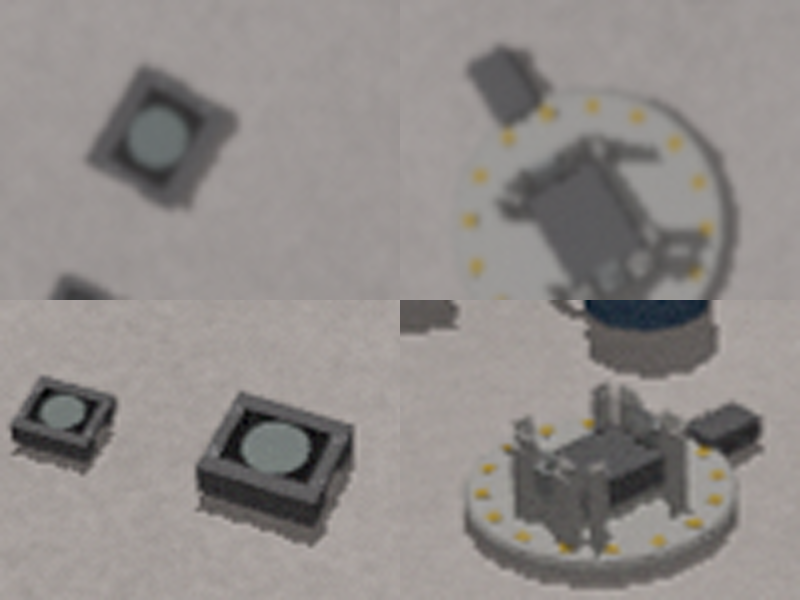

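```bash
python3 - <<'E'
from h import *
g=cam("top");s=cam("side")
c=np.array([(240,392),(355,428),(322,495),(197,462)])/4+np.array([260,290-75]);
P=toplane(s,c-0.5,18)[:,:2];print("side top-face corners",P.round(1),P.mean(0),np.linalg.norm(P-np.roll(P,-1,0),axis=1))
d=P-np.roll(P,-1,0);print(np.degrees(np.arctan2(d[:,1],d[:,0])))
ct=np.array([(88,158),(145,65),(238,120),(185,208)])/5+np.array([380,240])-.5
P=toplane(g,ct,18)[:,:2];print("top",P.round(1),P.mean(0));d=P-np.roll(P,-1,0);print(np.linalg.norm(d,axis=1),np.degrees(np.arctan2(d[:,1],d[:,0])))
for n,q,(x0,y0,x1,y1) in(("top",g,(200,215,268,285)),("side",s,(285,165,355,215))):
    hsv=cv2.cvtColor(q["color"],cv2.COLOR_RGB2HSV);m=((hsv[...,1]>70)&(hsv[...,0]>15)&(hsv[...,0]<35)).astype(np.uint8)
    mm=np.zeros_like(m);mm[y0:y1,x0:x1]=m[y0:y1,x0:x1]
    _,_,st,ce=cv2.connectedComponentsWithStats(mm)
    D=toplane(q,ce[1:],12)[:,:2]
    A=np.c_[2*D,np.ones(len(D))];sol=np.linalg.lstsq(A,(D**2).sum(1),rcond=None)[0]
    r=np.linalg.norm(D-sol[:2],axis=1);print(n,"disc",sol[:2],len(D),r.round())
# gray stub / seat
v=g["color"].max(2);m=(v<105).astype(np.uint8);mm=np.zeros_like(m);mm[212:232,205:226]=m[212:232,205:226]
cc=cv2.findContours(mm,0,2)[0];cc=max(cc,key=cv2.contourArea);print("stub",cv2.minAreaRect(toplane(g,cc.reshape(-1,2),18)[:,:2].astype(np.float32)))
mm[:]=0;mm[232:268,215:252]=((v<105)&(v>80))[232:268,215:252];
se=np.array([(530,197),(590,163),(648,250),(588,288)])/5+np.array([195-80,205])-.5
P=toplane(g,se,30)[:,:2];d=P-np.roll(P,-1,0);print("seat",P.mean(0),np.linalg.norm(d,axis=1),np.degrees(np.arctan2(d[:,1],d[:,0])))
E
```

```text
side top-face corners [[ 480.8 -190. ]
 [ 531.4 -222.7]
 [ 508.3 -260.2]
 [ 454.1 -230.5]] [ 493.61453185 -225.86062877] [60.28747231 44.06876881 61.83046802 48.48477059]
[ 147.11999323   58.3499552   -28.77680024 -123.39827696]
top [[ 481.  -188.8]
 [ 530.2 -220.6]
 [ 499.9 -269.4]
 [ 453.4 -239.8]] [ 491.14619748 -229.63790854]
[58.59328558 57.50053352 55.10183267 57.98181685] [ 147.14141116   58.1541526   -32.53135344 -118.39877357]
top disc [547.563813   253.68254574] 16 [64. 65. 64. 64. 64. 64. 64. 64. 64. 64. 64. 64. 64. 64. 64. 65.]
side disc [549.27152412 255.04178183] 14 [64. 64. 65. 65. 64. 64. 64. 64. 64. 65. 64. 65. 64. 65.]
stub ((623.5545043945312, 293.32958984375), (37.35934829711914, 29.96416664123535), 30.22001075744629)
seat [546.32725769 249.65651158] [36.65654002 56.10338395 37.65712638 57.86191547] [ 118.70092074   33.04148755  -58.51994405 -148.03963679]
```

Crop: big frame at top (411,266) measures about 60x5x mm (long axis at about -32°, no notches visible, so back up), centre (492,-228). The small one is about 40 mm. The white head's disc is at (548,254), stub direction about 30°. I set out.

Call:
move_arm:
  targets: "1 2.94 -2.12 0 0 0 0;1 2.94 -2.12 0 0 0 0;1 2.94 -2.12 0 0 0 0;1 2.94 -2.12 0 0 0 0;1 2.94 -2.12 0 0 0 0"

```text
clock: 0.72
eef_pos: [289.5, -482.6, 231.4]
tool_rot: [3.141, -0.0, 0.273]
force: [0.2, -0.3, 0.1]
width: 85.1
gripper_force: 0.0
```

Call:
move_arm:
  targets: "1 2.94 -2.12 0 0 0 0;1 2.94 -2.12 0 0 0 0;1 2.94 -2.12 0 0 0 0;1 2.94 -2.12 0 0 0 0;1 2.94 -2.12 0 0 0 0"

```text
clock: 1.13
eef_pos: [402.4, -340.7, 231.5]
tool_rot: [3.141, -0.0, 0.274]
force: [1.1, -0.2, 0.1]
width: 85.4
gripper_force: 0.0
```

Call:
move_arm:
  targets: "1 2.94 -2.12 0 0 0 0;1 2.94 -2.12 0 0 0 0;1 2.94 -2.12 0 0 0 0;1 2.94 -2.12 0 0 0 0;1 0 0 0 0 0 7"

```text
clock: 1.55
eef_pos: [497.4, -220.5, 231.4]
tool_rot: [-3.138, -0.005, 0.162]
force: [0.5, 0.6, -0.6]
width: 85.5
gripper_force: 0.0
```

Call:
move_arm:
  targets: "1 0 0 0 0 0 7;1 0 0 0 0 0 7;1 0 0 0 0 0 7;1 0 0 0 0 0 7;1 0 0 0 0 0 7"

```text
clock: 1.97
eef_pos: [491.8, -228.7, 231.4]
tool_rot: [-3.142, -0.0, -0.465]
force: [0.2, -0.4, 0.7]
width: 85.2
gripper_force: 0.0
```

Call:
move_arm:
  targets: "1 0 0 0 0 0 5.7;1 0 0 0 0 0 0;1 0 0 0 0 0 0"

```text
clock: 2.22
eef_pos: [491.9, -228.6, 231.3]
tool_rot: [3.141, -0.0, -0.556]
force: [0.0, 0.3, -0.2]
width: 85.4
gripper_force: 0.0
```

```bash
python3 - <<'E'
from h import *
s=read_state();print(s["qpos"].round(3),s["eef_pos"].round(1),s["tool_rot"].round(3))
E
```

```text
[ 0.218  0.484  0.244  1.824 -0.149  0.851 -1.593] [ 491.9 -228.6  231.3] [ 3.141 -0.    -0.556]
```

Call:
move_arm:
  targets: "1 0 0 0 0 -7 0;1 0 0 0 0 -7 0;1 0 0 0 0 -7 0;1 0 0 0 0 -7 0;1 0 0 0 0 -7 0"

```text
clock: 2.63
eef_pos: [492.4, -229.4, 232.3]
tool_rot: [-3.139, 0.614, -0.555]
force: [0.1, -0.3, -0.4]
width: 85.5
gripper_force: 0.0
```

Call:
move_arm:
  targets: "1 1.96 0 2.8 0 0 0;1 1.96 0 2.8 0 0 0;1 1.96 0 2.8 0 0 0;1 1.96 0 2.8 0 0 0;1 1.96 0 2.8 0 0 0"

```text
clock: 3.05
eef_pos: [491.8, -228.9, 58.6]
tool_rot: [-3.139, 0.61, -0.555]
force: [0.2, -0.3, -0.2]
width: 85.3
gripper_force: 0.0
```

Call:
move_arm:
  targets: "1 0 0 0 0 0 0;1 0 0 0 0 0 0"

```text
clock: 3.22
eef_pos: [490.6, -228.2, 59.5]
tool_rot: [-3.141, 0.615, -0.557]
force: [0.2, -0.6, 0.9]
width: 85.5
gripper_force: 0.0
```

```bash
python3 - <<'E'
from h import *
s=read_state();print(s["qpos"].round(3),s["eef_pos"].round(1),Ro.from_euler("xyz",s["tool_rot"]).as_matrix().round(3))
g=cam("side");im=g["color"][:,:,::-1].copy()
u=proj(g,s["eef_pos"])[0];print(u)
im=cv2.resize(im[200:400,200:440],(720,600),interpolation=cv2.INTER_CUBIC)
cv2.imwrite("pics/s1.png",im)
E
```

```text
[ 0.339  1.04   0.185  1.36  -0.206  1.377 -1.539] [ 490.6 -228.2   59.5] [[ 0.693 -0.529 -0.489]
 [-0.432 -0.848  0.306]
 [-0.577 -0.001 -0.817]]
[327.3700457  311.33205363]
```

View pics/s1.png

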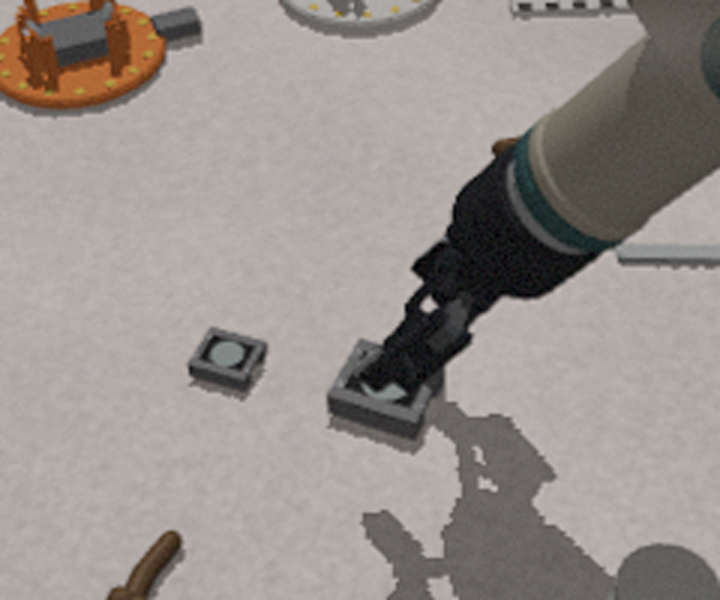

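Side crop: the tilted hand hovers over the big cassette (around (385,390) in the crop), fingers astride its long sides. Descend and grip.

Call:
move_arm:
  targets: "1 1.0 0 1.45 0 0 0;1 1.0 0 1.45 0 0 0;1 0.5 0 0.73 0 0 0;1 0.5 0 0.73 0 0 0;1 0 0 0 0 0 0"

```text
clock: 3.68
eef_pos: [490.5, -228.0, 6.0]
tool_rot: [3.142, 0.613, -0.559]
force: [-0.5, -0.6, -0.1]
width: 85.7
gripper_force: 0.0
```

Call:
move_arm:
  targets: "-1 0 0 0 0 0 0;-1 0 0 0 0 0 0;-1 0 0 0 0 0 0;-1 0 0 0 0 0 0;-1 0 0 0 0 0 0"

```text
clock: 4.1
eef_pos: [492.4, -229.1, 8.5]
tool_rot: [-3.141, 0.609, -0.559]
force: [0.7, -0.6, 4.4]
width: 50.5
gripper_force: 62.7
```

Call:
move_arm:
  targets: "-1 0 0 0 0 0 0;-1 0 0 0 0 0 0;-1 0 0 0 0 0 0;-1 0 0 0 0 0 0;-1 0 0 0 0 0 0"

```text
clock: 4.52
eef_pos: [492.4, -229.1, 8.5]
tool_rot: [-3.141, 0.609, -0.559]
force: [1.7, -2.0, 5.2]
width: 50.1
gripper_force: 62.8
```

Call:
move_arm:
  targets: "-1 -0.82 0 -3.5 0 0 0;-1 -0.82 0 -3.5 0 0 0;-1 -0.82 0 -3.5 0 0 0;-1 0 0 0 0 6 0;-1 0 0 0 0 7 0"

```text
clock: 4.93
eef_pos: [529.0, -252.3, 108.0]
tool_rot: [-3.141, 0.373, -0.559]
force: [-0.2, 0.8, -2.1]
width: 50.1
gripper_force: 62.6
```

Call:
move_arm:
  targets: "-1 0 0 0 0 7 0;-1 0 0 0 0 7 0;-1 0 0 0 0 7 0;-1 0 0 0 0 7 0;-1 0 0 0 0 7 0"

```text
clock: 5.35
eef_pos: [525.3, -249.3, 108.2]
tool_rot: [-3.141, -0.204, -0.559]
force: [0.8, -0.2, -1.6]
width: 50.3
gripper_force: 62.6
```

Call:
move_arm:
  targets: "-1 0 0 0 0 7 0;-1 0 0 0 0 7 0;-1 0 0 0 0 7 0;-1 0 0 0 0 7 0;-1 0 0 0 0 7 0"

```text
clock: 5.77
eef_pos: [551.3, -245.0, 148.9]
tool_rot: [-3.127, -0.374, -0.554]
force: [2.8, 1.5, -0.8]
width: 50.2
gripper_force: 62.8
```

Call:
move_arm:
  targets: "-1 0 0 0 0 7 0;-1 0 0 0 0 0 0;-1 0 0 0 0 0 0"

```text
clock: 6.02
eef_pos: [571.5, -248.8, 183.9]
tool_rot: [-3.131, -0.442, -0.561]
force: [-1.0, 0.6, -1.8]
width: 50.2
gripper_force: 62.8
```

```bash
python3 - <<'E'
from h import *
s=read_state();print(s["qpos"].round(3),s["eef_pos"].round(1),s["width"],Ro.from_euler("xyz",s["tool_rot"]).as_matrix().round(3))
g=cam("side");im=g["color"][:,:,::-1].copy()
u=proj(g,s["eef_pos"])[0];print(u)
im=cv2.resize(im[180:380,240:480],(720,600),interpolation=cv2.INTER_CUBIC)
cv2.imwrite("pics/s2.png",im)
E
```

```text
[-0.063  0.57   0.552  2.085 -1.099  0.234 -0.738] [ 571.5 -248.8  183.9] 50.1914096563655 [[ 0.765 -0.528  0.367]
 [-0.481 -0.849 -0.219]
 [ 0.428 -0.009 -0.904]]
[376.31018705 262.24096042]
```

View pics/s2.png

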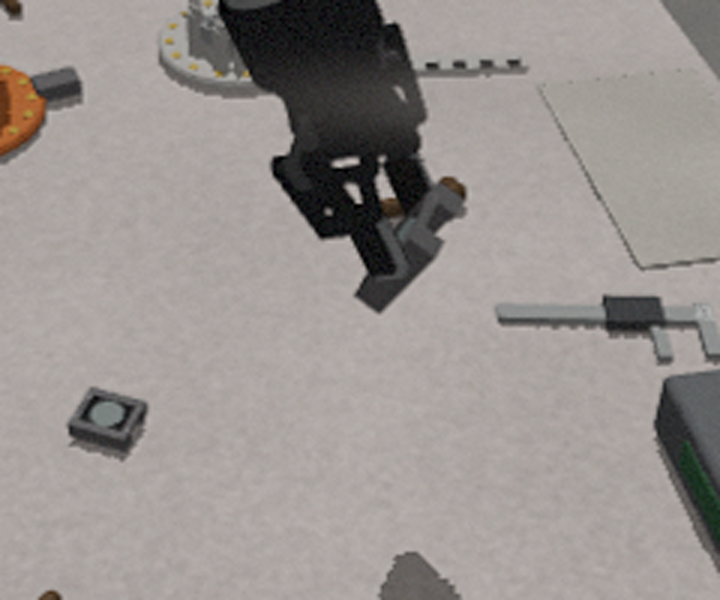

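Side crop: the cassette is held at (400,270) but outward tilt ended at a joint limit (j6). I'll use the other sense: put the cassette down on free ground near (590,75), re-grip leaning outward-light, and tilt inward.

Call:
move_arm:
  targets: "-1 0 0 0 0 -6.35 0;-1 0 0 0 0 -6.35 0;-1 0 0 0 0 -6.35 0;-1 0 0 0 0 -6.35 0;-1 0 0 0 0 0 -6.5"

```text
clock: 6.48
eef_pos: [575.5, -251.0, 178.9]
tool_rot: [-3.133, -0.042, -0.441]
force: [1.6, -1.5, -1.0]
width: 50.4
gripper_force: 62.8
```

Call:
move_arm:
  targets: "-1 0 0 0 0 0 -6.5;-1 0 0 0 0 0 -6.5;-1 0 0 0 0 0 -6.5;-1 0 0 0 0 0 -6.5;-1 0 0 0 0 0 -6.5"

```text
clock: 6.9
eef_pos: [572.5, -249.4, 179.4]
tool_rot: [3.127, -0.045, 0.13]
force: [0.1, 0.4, -1.6]
width: 50.4
gripper_force: 62.8
```

Call:
move_arm:
  targets: "-1 0 0 0 0 0 0;-1 0 0 0 0 0 0"

```text
clock: 7.07
eef_pos: [572.9, -249.6, 180.1]
tool_rot: [3.127, -0.046, 0.121]
force: [-0.3, 0.7, -1.0]
width: 50.2
gripper_force: 62.8
```

```bash
python3 - <<'E'
from h import *
s=read_state();R=Ro.from_euler("xyz",s["tool_rot"]).as_matrix();print(s["qpos"].round(3),s["eef_pos"].round(1),R.round(3))
print("shift", R.T@(np.array([590,75,150])-s["eef_pos"]))
E
```

```text
[-0.029  0.722  0.681  1.704 -0.592  0.879 -0.549] [ 572.9 -249.6  180.1] [[ 0.992  0.12   0.047]
 [ 0.121 -0.993 -0.009]
 [ 0.046  0.014 -0.999]]
shift [  54.75169664 -320.57897246   28.03957296]
```

Call:
move_arm:
  targets: "-1 0.61 -3.56 0.31 0.8 0 0;-1 0.61 -3.56 0.31 0 0 0;-1 0.61 -3.56 0.31 0 0 0;-1 0.61 -3.56 0.31 0 0 0;-1 0.61 -3.56 0.31 0 0 0"

```text
clock: 7.48
eef_pos: [581.9, -67.5, 165.4]
tool_rot: [3.14, -0.046, 0.121]
force: [0.5, 0.5, -0.3]
width: 50.1
gripper_force: 62.8
```

Call:
move_arm:
  targets: "-1 0.61 -3.56 0.31 0 0 0;-1 0.61 -3.56 0.31 0 0 0;-1 0.61 -3.56 0.31 0 0 0;-1 0.61 -3.56 0.31 0 0 0;-1 0 0 0 0 0 0"

```text
clock: 7.9
eef_pos: [588.4, 86.3, 152.2]
tool_rot: [-3.137, -0.044, 0.134]
force: [-0.1, 1.5, -1.9]
width: 50.5
gripper_force: 62.8
```

Call:
move_arm:
  targets: "-1 0 0 0 0 -6.3 0;-1 0 0 0 0 -6.3 0;-1 0 0 0 0 -6.3 0;-1 0 0 0 0 -6.3 0;-1 0 0 0 0 -6.3 0"

```text
clock: 8.32
eef_pos: [589.8, 75.4, 154.8]
tool_rot: [3.137, 0.507, 0.121]
force: [1.0, -0.2, -1.1]
width: 50.1
gripper_force: 62.9
```

Call:
move_arm:
  targets: "-1 0 0 0 0 -6.1 0;-1 0 0 0 0 0 0;-1 0 0 0 0 0 0"

```text
clock: 8.57
eef_pos: [589.3, 74.5, 151.6]
tool_rot: [3.137, 0.611, 0.121]
force: [0.0, -1.3, -0.1]
width: 50.2
gripper_force: 62.8
```

```bash
python3 - <<'E'
from h import *
s=read_state();R=Ro.from_euler("xyz",s["tool_rot"]).as_matrix();print(s["qpos"].round(3),s["eef_pos"].round(1),R.round(3))
print("shift", R.T@(np.array([590,75,9])-s["eef_pos"]))
E
```

```text
[-0.44   1.092  0.687  1.142 -0.456  1.697 -1.231] [589.3  74.5 151.6] [[ 0.813  0.123 -0.569]
 [ 0.099 -0.992 -0.074]
 [-0.574  0.004 -0.819]]
shift [ 82.42961382  -0.94237164 116.32572887]
```

Call:
move_arm:
  targets: "-1 2.0 0 2.85 0 0 0;-1 2.0 0 2.85 0 0 0;-1 2.0 0 2.85 0 0 0;-1 1.5 0 2.1 0 0 0;-1 0.6 0 0.85 0 0 0"

```text
clock: 8.98
eef_pos: [588.1, 75.5, 11.9]
tool_rot: [3.139, 0.611, 0.122]
force: [-0.9, 0.5, -1.5]
width: 50.3
gripper_force: 62.9
```

Call:
move_arm:
  targets: "-1 0.1 0 0.14 0 0 0;-1 0 0 0 0 0 0;-1 0 0 0 0 0 0"

```text
clock: 9.23
eef_pos: [591.5, 75.1, 14.7]
tool_rot: [3.138, 0.605, 0.123]
force: [-0.1, -0.4, -1.1]
width: 50.5
gripper_force: 62.9
```

Call:
move_arm:
  targets: "-1 0.2 0 0.29 0 0 0;-1 0.1 0 0.14 0 0 0;-1 0 0 0 0 0 0"

```text
clock: 9.48
eef_pos: [591.3, 75.3, 8.5]
tool_rot: [3.139, 0.606, 0.124]
force: [2.2, 0.0, 5.1]
width: 50.0
gripper_force: 63.4
```

```bash
python3 - <<'E'
from h import *
s=read_state();print(s["qpos"].round(3),s["eef_pos"].round(1),s["force"])
E
```

```text
[-0.426  1.259  0.639  1.16  -0.525  1.517 -1.221] [591.3  75.3   8.5] [2.23787228 0.03732619 5.0649788 ]
```

Call:
move_arm:
  targets: "1 0 0 0 0 0 0;1 0 0 0 0 0 0;1 0 0 0 0 0 0;1 0 0 0 0 0 0;1 -0.6 0 -0.8 0 0 0"

```text
clock: 9.9
eef_pos: [588.6, 75.2, 15.4]
tool_rot: [3.139, 0.612, 0.124]
force: [-0.3, 0.7, -0.1]
width: 85.3
gripper_force: 0.0
```

Call:
move_arm:
  targets: "1 -1.5 0 -2.2 0 0 0;1 -1.5 0 -2.2 0 0 0;1 -1.6 0 -2.2 0 0 0;1 0 0 0 0 7 0;1 0 0 0 0 7 0"

```text
clock: 10.32
eef_pos: [592.6, 74.7, 98.9]
tool_rot: [3.137, 0.355, 0.125]
force: [0.8, -0.4, -0.0]
width: 85.4
gripper_force: 0.0
```

Call:
move_arm:
  targets: "1 0 0 0 0 7 0;1 0 0 0 0 7 0;1 0 0 0 0 7 0;1 0 0 0 0 7 0;1 0 0 0 0 7 0"

```text
clock: 10.73
eef_pos: [590.2, 77.1, 98.0]
tool_rot: [-3.141, -0.219, 0.128]
force: [1.5, 1.5, -1.7]
width: 85.3
gripper_force: 0.0
```

Call:
move_arm:
  targets: "1 0 0 0 0 5 0;1 0 0 0 0 5 0;1 0 0 0 0 0 0"

```text
clock: 10.98
eef_pos: [606.7, 79.7, 120.3]
tool_rot: [-3.133, -0.341, 0.125]
force: [1.2, 0.5, 0.7]
width: 85.6
gripper_force: 0.0
```

```bash
python3 - <<'E'
from h import *
s=read_state();R=Ro.from_euler("xyz",s["tool_rot"]).as_matrix();print(s["qpos"].round(3),s["eef_pos"].round(1),R.round(3))
g=cam("top");c=g["color"];v=c.max(2)
im=np.hstack([cv2.resize(c[200:290,250:340,::-1],(400,400),interpolation=cv2.INTER_CUBIC)])
g2=cam("side");im=np.hstack([im,cv2.resize(g2["color"][130:250,280:400,::-1],(400,400),interpolation=cv2.INTER_CUBIC)])
cv2.imwrite("pics/s3.png",im);print(proj(g,[591,75,9]),proj(g2,[591,75,9]))
E
```

```text
[-0.423  0.648  0.359  2.068 -1.099  0.233 -0.562] [606.7  79.7 120.3] [[ 0.935  0.128  0.331]
 [ 0.118 -0.992  0.05 ]
 [ 0.335 -0.008 -0.942]]
[[298.02957178 232.23155683]] [[347.89636248 229.73342487]]
```

View pics/s3.png

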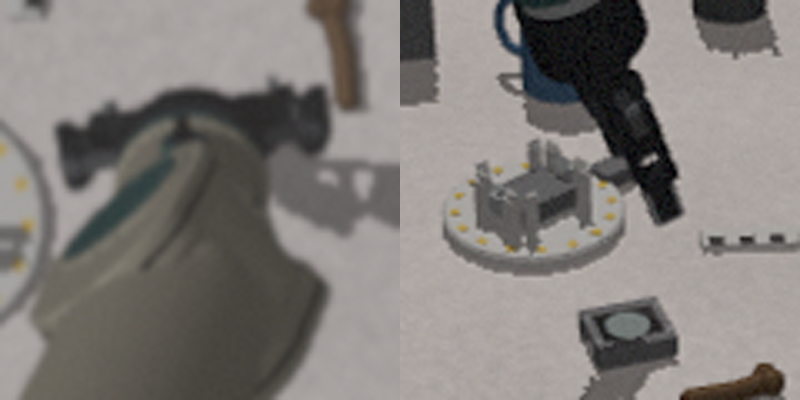

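Side crop: the cassette lies back up at crop (630,330), i.e. pixel (349,229), clear of head and bone. Outward tilt of about 15-19° is reachable; inward has more room.

Call:
move_arm:
  targets: "1 -1.8 0.2 -0.2 0 -3 0;1 -0.7 0.2 1.5 0 0 0;1 -0.7 0 2 0 0 0;1 -0.3 0 1 0 0 0;1 0 0 0 0 0 0"

```text
clock: 11.5
eef_pos: [592.0, 74.1, 71.6]
tool_rot: [-3.136, -0.264, 0.127]
force: [0.1, -0.9, 0.7]
width: 85.4
gripper_force: 0.0
```

```bash
python3 - <<'E'
from h import *
s=read_state();R=Ro.from_euler("xyz",s["tool_rot"]).as_matrix();print(s["qpos"].round(3),s["eef_pos"].round(1),R.round(3))
print("shift", R.T@(np.array([588,75,7])-s["eef_pos"]))
E
```

```text
[-0.39   0.73   0.325  2.06  -1.099  0.234 -0.557] [592.   74.1  71.6] [[ 0.958  0.128  0.258]
 [ 0.122 -0.992  0.039]
 [ 0.261 -0.006 -0.965]]
shift [-20.56298688  -0.9998911   61.31900248]
```

Call:
move_arm:
  targets: "1 0 0 0 0 -3 0;1 -0.5 -0.1 1.7 0 0 0;1 -0.5 0 1.8 0 0 0;1 -0.4 0 1.5 0 0 0;1 -0.2 0 0.7 0 0 0"

```text
clock: 11.92
eef_pos: [591.5, 75.6, 17.2]
tool_rot: [-3.135, -0.201, 0.128]
force: [0.3, -0.5, 0.3]
width: 85.6
gripper_force: 0.0
```

Call:
move_arm:
  targets: "1 0 0 0 0 0 0;1 0 0 0 0 0 0"

```text
clock: 12.08
eef_pos: [592.9, 75.1, 19.0]
tool_rot: [-3.136, -0.205, 0.126]
force: [-0.1, -0.1, 1.3]
width: 85.3
gripper_force: 0.0
```

```bash
python3 - <<'E'
from h import *
s=read_state();R=Ro.from_euler("xyz",s["tool_rot"]).as_matrix();print(s["qpos"].round(3),s["eef_pos"].round(1),R.round(3))
print("shift", R.T@(np.array([589,75,5])-s["eef_pos"]))
E
```

```text
[-0.365  0.831  0.292  2.015 -1.099  0.234 -0.565] [592.9  75.1  19. ] [[ 0.971  0.127  0.201]
 [ 0.123 -0.992  0.031]
 [ 0.203 -0.006 -0.979]]
shift [-6.61136081 -0.3060331  12.8909064 ]
```

Call:
move_arm:
  targets: "1 -0.3 0 0.65 0 -1 0;1 -0.3 0 0.65 0 0 0;1 0 0 0 0 0 0;-1 0 0 0 0 0 0;-1 0 0 0 0 0 0"

```text
clock: 12.5
eef_pos: [589.3, 75.0, 5.4]
tool_rot: [-3.136, -0.186, 0.127]
force: [-0.8, 0.7, -0.5]
width: 63.6
gripper_force: 0.0
```

Call:
move_arm:
  targets: "-1 0 0 0 0 0 0;-1 0 0 0 0 0 0;-1 0 0 0 0 0 0;-1 0 0 0 0 0 0;-1 0 0 0 0 0 0"

```text
clock: 12.92
eef_pos: [589.3, 75.1, 5.8]
tool_rot: [-3.135, -0.187, 0.127]
force: [-2.1, 0.6, 4.8]
width: 50.4
gripper_force: 62.6
```

```bash
python3 - <<'E'
from h import *
s=read_state();R=Ro.from_euler("xyz",s["tool_rot"]).as_matrix();print(s["qpos"].round(3),s["eef_pos"].round(1),R.round(3),s["force"],s["width"])
print("shift", R.T@(np.array([450,60,150])-s["eef_pos"]))
E
```

```text
[-0.36   0.855  0.285  2.008 -1.099  0.234 -0.565] [589.3  75.1   5.8] [[ 0.975  0.128  0.183]
 [ 0.124 -0.992  0.03 ]
 [ 0.186 -0.006 -0.983]] [-2.1212797   0.58833478  4.80149621] 50.407299139104
shift [-110.91990934   -3.76099504 -167.63583095]
```

Call:
move_arm:
  targets: "-1 0.65 0 -3.44 0 0 0;-1 0.65 0 -3.44 0 0 0;-1 0.65 0 -3.44 0 0 0;-1 0.65 0 -3.44 0 0 0;-1 0 0 0 0 -7 0"

```text
clock: 13.33
eef_pos: [587.8, 73.3, 151.7]
tool_rot: [-3.132, -0.078, 0.123]
force: [-0.5, 0.3, -2.5]
width: 50.3
gripper_force: 63.2
```

Call:
move_arm:
  targets: "-1 0 0 0 0 -7 0;-1 -3.5 0 0 0 0 0;-1 -3.5 0 0 0 0 0;-1 -3.5 0 0 0 0 0;-1 -3.5 0 0 0 0 0"

```text
clock: 13.75
eef_pos: [449.2, 56.3, 151.2]
tool_rot: [-3.135, 0.05, 0.13]
force: [-1.6, 0.6, -0.5]
width: 50.3
gripper_force: 63.3
```

Call:
move_arm:
  targets: "-1 0 0 0 0 -7 0;-1 0 0 0 0 -7 0;-1 0 0 0 0 -7 0;-1 0 0 0 0 -7 0;-1 0 0 0 0 -7 0"

```text
clock: 14.17
eef_pos: [451.7, 56.9, 152.5]
tool_rot: [-3.133, 0.663, 0.135]
force: [-0.3, 0.2, -1.0]
width: 49.8
gripper_force: 63.3
```

Call:
move_arm:
  targets: "-1 0 0 0 0 -7 0;-1 0 0 0 0 -7 0;-1 0 0 0 0 -7 0;-1 0 0 0 0 -7 0;-1 0 0 0 0 0 0"

```text
clock: 14.58
eef_pos: [450.0, 56.0, 144.3]
tool_rot: [-3.124, 1.158, 0.147]
force: [-3.1, 0.1, -3.0]
width: 49.9
gripper_force: 63.6
```

```bash
python3 - <<'E'
from h import *
s=read_state();R=Ro.from_euler("xyz",s["tool_rot"]).as_matrix();print(s["qpos"].round(3),s["eef_pos"].round(1),R.round(3),s["force"],s["width"])
E
```

```text
[-0.449  1.256  0.658  1.243 -0.329  1.97  -1.138] [450.   56.  144.3] [[ 0.397  0.131 -0.908]
 [ 0.059 -0.991 -0.117]
 [-0.916 -0.007 -0.401]] [-3.10277685  0.10289849 -3.02043409] 49.89409028178937
```

Call:
move_arm:
  targets: "-1 3.4 0 1.5 0 0 0;-1 3.4 0 1.5 0 0 0;-1 0 0 0 0 -5 0;-1 0 0 0 0 -5 0;-1 0 0 0 0 0 0"

```text
clock: 15.0
eef_pos: [440.7, 58.2, 71.7]
tool_rot: [-3.076, 1.29, 0.182]
force: [0.5, 0.5, -0.9]
width: 50.2
gripper_force: 63.6
```

```bash
python3 - <<'E'
from h import *
s=read_state();R=Ro.from_euler("xyz",s["tool_rot"]).as_matrix();print(s["qpos"].round(3),s["eef_pos"].round(1),R.round(3),s["force"],s["width"])
E
```

```text
[-0.317  1.366  0.361  1.147 -0.23   1.978 -1.333] [440.7  58.2  71.7] [[ 0.273  0.119 -0.955]
 [ 0.05  -0.993 -0.109]
 [-0.961 -0.018 -0.277]] [ 0.49292769  0.50722987 -0.93442898] 50.215133670254104
```

Call:
move_arm:
  targets: "-1 1.8 0 0.52 0 0 0;-1 1.4 0 0.4 0 0 0;-1 0 0 0 0 -2 0;-1 0 0 0 0 0 0;-1 0 0 0 0 0 0"

```text
clock: 15.42
eef_pos: [443.1, 55.2, 40.8]
tool_rot: [-3.111, 1.316, 0.149]
force: [-0.3, -0.5, -0.8]
width: 50.2
gripper_force: 63.6
```

```bash
python3 - <<'E'
from h import *
s=read_state();R=Ro.from_euler("xyz",s["tool_rot"]).as_matrix();print(s["qpos"].round(3),s["eef_pos"].round(1),R.round(3),s["force"],s["width"])
g=cam("side");im=g["color"][:,:,::-1]
u=proj(g,s["eef_pos"])[0];print(u)
x,y=int(u[0]),int(u[1]);im=cv2.resize(im[y-50:y+40,x-60:x+60],(800,600),interpolation=cv2.INTER_CUBIC)
cv2.imwrite("pics/s4.png",im)
E
```

```text
[-0.238  1.41   0.19   1.088 -0.144  1.978 -1.461] [443.1  55.2  40.8] [[ 0.249  0.119 -0.961]
 [ 0.037 -0.993 -0.113]
 [-0.968 -0.008 -0.252]] [-0.29529724 -0.4936794  -0.81783773] 50.22013720828493
[287.15075705 230.90034607]
```

View pics/s4.png

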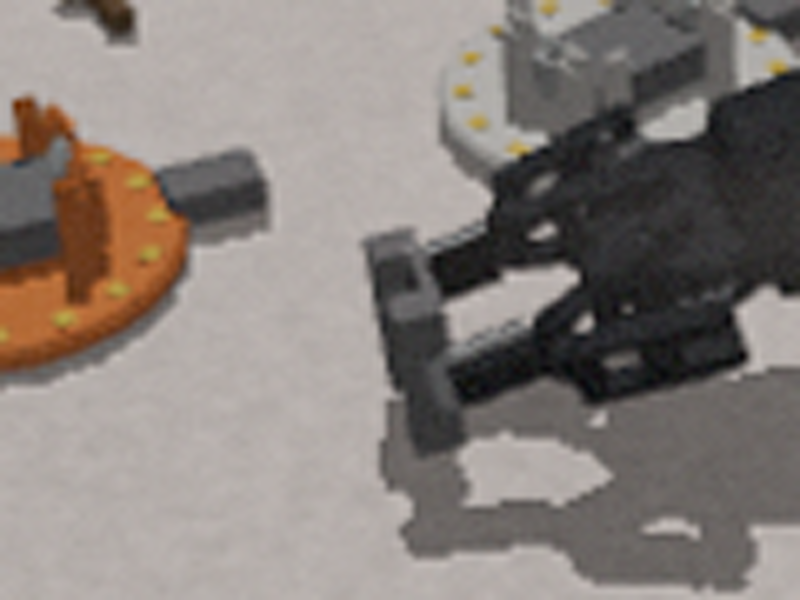

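Side crop: cassette held almost upright at (410,340) in the crop, notch open on the side facing the robot (dome inward), just above its shadow. Lower to the table.

Call:
move_arm:
  targets: "-1 0.5 0 0.13 0 0 0;-1 0.2 0 0.05 0 0 0;-1 0 0 0 0 0 0"

```text
clock: 15.72
eef_pos: [442.8, 55.1, 32.8]
tool_rot: [-3.128, 1.317, 0.135]
force: [-0.4, 1.0, -1.5]
width: 50.1
gripper_force: 63.6
```

Call:
move_arm:
  targets: "-1 0.15 0 0.04 0 0 0;-1 0 0 0 0 0 0;-1 0 0 0 0 0 0"

```text
clock: 15.97
eef_pos: [442.8, 55.4, 31.6]
tool_rot: [-3.119, 1.318, 0.142]
force: [-0.3, -0.5, -0.8]
width: 50.1
gripper_force: 63.7
```

Call:
move_arm:
  targets: "-1 0.15 0 0.04 0 0 0;-1 0 0 0 0 0 0;-1 0 0 0 0 0 0"

```text
clock: 16.22
eef_pos: [442.8, 55.4, 31.5]
tool_rot: [-3.117, 1.32, 0.144]
force: [1.7, -0.1, 4.4]
width: 50.3
gripper_force: 64.0
```

Call:
move_arm:
  targets: "-1 0.15 0 0.04 0 0 0;-1 0 0 0 0 0 0;-1 0 0 0 0 0 0"

```text
clock: 16.47
eef_pos: [442.9, 55.4, 31.4]
tool_rot: [-3.118, 1.322, 0.143]
force: [2.9, -1.2, 8.9]
width: 50.3
gripper_force: 64.3
```

Call:
move_arm:
  targets: "-1 -0.15 0 -0.04 0 0 0;-1 0 0 0 0 0 0;0.4 0 0 0 0 0 0;0.4 0 0 0 0 0 0;0.4 0 0 0 0 0 0"

```text
clock: 16.88
eef_pos: [442.6, 55.6, 29.3]
tool_rot: [-3.115, 1.317, 0.146]
force: [0.8, 0.4, -1.1]
width: 59.8
gripper_force: 0.0
```

Call:
move_arm:
  targets: "1 0 0 0 0 0 0;1 0 0 0 0 0 0;1 0 0 0 0 0 0"

```text
clock: 17.13
eef_pos: [442.7, 55.6, 29.6]
tool_rot: [-3.116, 1.318, 0.145]
force: [-0.4, 0.4, 0.3]
width: 85.7
gripper_force: 0.0
```

```bash
python3 - <<'E'
from h import *
s=read_state();R=Ro.from_euler("xyz",s["tool_rot"]).as_matrix();print(s["qpos"].round(3),s["eef_pos"].round(1),s["force"],s["width"])
g=cam("side");im=g["color"][:,:,::-1];g2=cam("top")
x,y=287,235;a=cv2.resize(im[y-45:y+45,x-45:x+45],(400,400),interpolation=cv2.INTER_CUBIC)
u=proj(g2,[443,55,30])[0];print(u);x,y=int(u[0]),int(u[1])
b=cv2.resize(g2["color"][y-40:y+40,x-40:x+40,::-1],(400,400),interpolation=cv2.INTER_CUBIC)
cv2.imwrite("pics/s5.png",np.hstack([a,b]))
E
```

```text
[-0.234  1.428  0.179  1.075 -0.141  1.973 -1.469] [442.7  55.6  29.6] [-0.41864049  0.35682018  0.30894232] 85.7224333285397
[305.95225065 286.9926238 ]
```

View pics/s5.png

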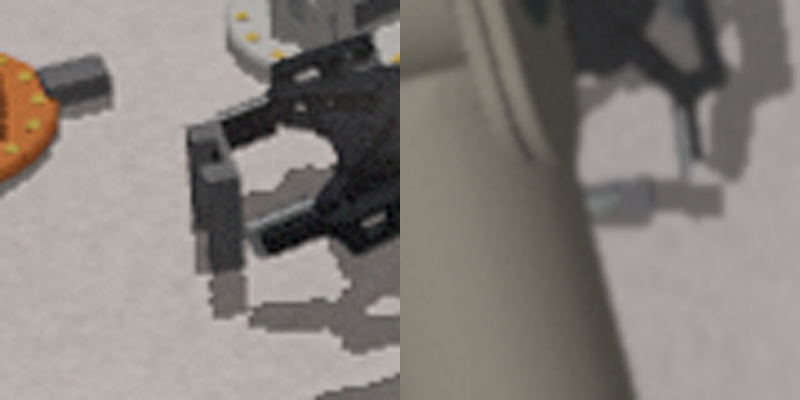

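Crops: cassette stands upright by itself on its end (side crop (213,195)); fingers open clear of it. Retreat, go over the top, and measure its top.

Call:
move_arm:
  targets: "1 0 0 -1.5 0 0 0;1 0 0 -2.5 0 0 0;1 0 0 -4 0 0 0;1 0 0 -4 0 0 0;1 -3.4 0 -0.9 0 0 0"

```text
clock: 17.65
eef_pos: [545.8, 69.1, 115.6]
tool_rot: [3.138, 0.993, 0.069]
force: [0.9, -0.4, 2.8]
width: 85.4
gripper_force: 0.0
```

Call:
move_arm:
  targets: "1 -3.4 0 -0.9 0 0 0;1 -3.4 0 -0.9 0 0 0;1 -3.4 0 -0.9 0 0 0;1 0 0 0 0 7 0;1 0 0 0 0 7 0"

```text
clock: 18.07
eef_pos: [503.1, 66.6, 207.4]
tool_rot: [-3.136, 0.764, 0.07]
force: [0.1, -0.6, 0.5]
width: 85.6
gripper_force: 0.0
```

Call:
move_arm:
  targets: "1 0 0 0 0 7 0;1 0 0 0 0 7 0;1 0 0 0 0 7 0;1 0 0 0 0 7 0;1 0 0 0 0 7 0"

```text
clock: 18.48
eef_pos: [502.9, 66.7, 208.3]
tool_rot: [-3.139, 0.152, 0.067]
force: [0.9, 1.2, -0.9]
width: 85.2
gripper_force: 0.0
```

Call:
move_arm:
  targets: "1 0 0 0 0 7 0;1 0 0 0 0 7 0;1 0 0 0 0 7 0;1 0 0 0 0 5 0;1 0 0 0 0 0 0"

```text
clock: 18.9
eef_pos: [496.5, 65.7, 206.1]
tool_rot: [-3.14, -0.287, 0.067]
force: [-1.0, 0.2, -0.8]
width: 85.5
gripper_force: 0.0
```

```bash
python3 - <<'E'
from h import *
s=read_state();R=Ro.from_euler("xyz",s["tool_rot"]).as_matrix();print(s["qpos"].round(3),s["eef_pos"].round(1),R.round(3))
g=cam("side");c=g["color"].astype(int)
v=c.max(2);m=np.zeros(v.shape,np.uint8);m[210:255,275:310]=(v[210:255,275:310]<118)
n,l,st,ce=cv2.connectedComponentsWithStats(m);i=1+st[1:,4].argmax();print(st[i],ce[i])
print("top from crop",toplane(g,[[290,223.1],[284.7,218],[290,217],[296,227],[288,228]],60))
for z,p in((60,[446,55.7]),):
  for dx,dy in((-9,-26),(9,-26),(9,26),(-9,26)): print(proj(g,[p[0]+dx*.993-dy*.117,p[1]+dx*.117+dy*.993,z]).round(1))
print("shift", R.T@(np.array([444.5,55.5,110])-s["eef_pos"]))
b=cv2.resize(g["color"][200:260,260:340,::-1],(800,600),interpolation=cv2.INTER_CUBIC);cv2.imwrite("pics/s6.png",b)
E
```

```text
[-0.244  0.35   0.036  2.213  0.093  0.295 -1.8  ] [496.5  65.7 206.1] [[ 0.957  0.067  0.283]
 [ 0.064 -0.998  0.02 ]
 [ 0.283 -0.001 -0.959]]
[283 218  14  37 382] [289.84554974 236.52879581]
top from crop [[451.2217589   58.10539438  60.        ]
 [441.10907023  80.5189541   60.        ]
 [453.72401842  82.22810332  60.        ]
 [463.12046278  40.58803374  60.        ]
 [444.79845318  40.16000433  60.        ]]
[[286.4 231.2]]
[[294.2 229.8]]
[[289.2 217. ]]
[[281.7 218.3]]
shift [-77.58353168   6.85007779  77.24743443]
```

Call:
move_arm:
  targets: "1 0 0 0 0 -5.5 0;1 0 0 0 0 -5.5 0;1 0 0 0 0 -5.4 0;1 0 0 0 0 0 -2.9;1 0 0 0 0 0 0"

```text
clock: 19.37
eef_pos: [505.5, 67.0, 207.2]
tool_rot: [-3.138, -0.006, 0.118]
force: [-0.2, 0.1, 0.3]
width: 85.5
gripper_force: 0.0
```

```bash
python3 - <<'E'
from h import *
s=read_state();R=Ro.from_euler("xyz",s["tool_rot"]).as_matrix();print(s["qpos"].round(3),s["eef_pos"].round(1),R.round(3))
print("shift", R.T@(np.array([450,57,100])-s["eef_pos"]))
E
```

```text
[-0.145  0.459 -0.057  1.935  0.033  0.743 -1.673] [505.5  67.  207.2] [[ 0.993  0.117  0.005]
 [ 0.117 -0.993  0.004]
 [ 0.006 -0.003 -1.   ]]
shift [-56.87607095   3.76617136 106.8334371 ]
```

View pics/s6.png

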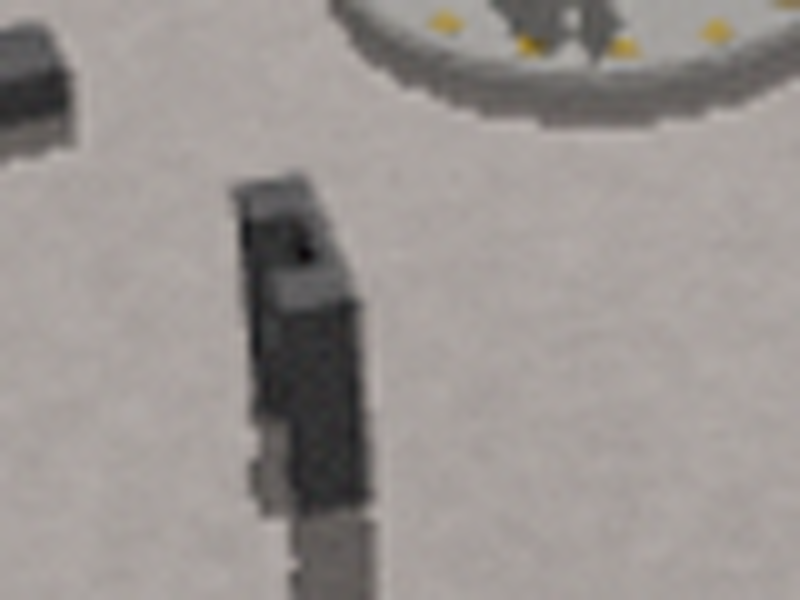

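Crop: cassette upright with notch open to the left (dome towards the robot), top centre at about pixel (289,224), i.e. (450,56). Grip from above, lift, tilt inward.

Call:
move_arm:
  targets: "1 -1.9 0.13 2.6 0 0 0;1 -1.9 0.13 2.6 0 0 0;1 -1.9 0.13 2.6 0 0 0;1 0 0 2.5 0 0 0;1 0 0 2.5 0 0 0"

```text
clock: 19.78
eef_pos: [446.2, 56.3, 77.9]
tool_rot: [-3.139, -0.004, 0.116]
force: [0.1, -0.7, -0.3]
width: 85.3
gripper_force: 0.0
```

Call:
move_arm:
  targets: "1 0 0 2.0 0 0 0;1 0 0 1.9 0 0 0;1 0 0 0 0 0 0;-1 0 0 0 0 0 0;-1 0 0 0 0 0 0"

```text
clock: 20.2
eef_pos: [448.3, 56.7, 40.7]
tool_rot: [-3.139, -0.006, 0.116]
force: [-0.3, 0.1, 1.2]
width: 63.8
gripper_force: 0.0
```

Call:
move_arm:
  targets: "-1 0 0 0 0 0 0;-1 0 0 0 0 0 0;-1 0 0 0 0 0 0;-1 0 0 0 0 0 0;-1 0 0 0 0 0 0"

```text
clock: 20.62
eef_pos: [448.5, 56.8, 41.6]
tool_rot: [-3.14, -0.007, 0.117]
force: [0.7, 0.2, 6.8]
width: 50.5
gripper_force: 62.9
```

Call:
move_arm:
  targets: "-1 0 0 -2.5 0 0 0;-1 0 0 -2.5 0 0 0;-1 0 0 0 0 -6.8 0;-1 0 0 0 0 -6.8 0;-1 0 0 0 0 -6.8 0"

```text
clock: 21.03
eef_pos: [448.3, 57.0, 92.9]
tool_rot: [-3.138, 0.348, 0.118]
force: [0.6, 0.0, -1.8]
width: 50.4
gripper_force: 63.0
```

Call:
move_arm:
  targets: "-1 0 0 0 0 -6.8 0;-1 0 0 0 0 -6.8 0;-1 0 0 0 0 -6.8 0;-1 0 0 0 0 -6.8 0;-1 0 0 0 0 -6.8 0"

```text
clock: 21.45
eef_pos: [448.6, 57.2, 91.1]
tool_rot: [-3.135, 0.943, 0.122]
force: [-0.1, 0.2, -0.6]
width: 50.3
gripper_force: 63.0
```

Call:
move_arm:
  targets: "-1 0 0 0 0 -6.8 0;-1 0 0 0 0 -6.8 0;-1 0 0 0 0 0 0;-1 0 0 0 0 0 0"

```text
clock: 21.78
eef_pos: [446.2, 56.9, 87.6]
tool_rot: [-3.133, 1.181, 0.125]
force: [0.3, 0.1, -0.2]
width: 50.4
gripper_force: 63.0
```

```bash
python3 - <<'E'
from h import *
s=read_state();R=Ro.from_euler("xyz",s["tool_rot"]).as_matrix();print(s["qpos"].round(3),s["eef_pos"].round(1),R.round(3),s["width"],s["force"])
E
```

```text
[-0.076  1.249 -0.179  1.203  0.051  1.877 -1.716] [446.2  56.9  87.6] [[ 0.377  0.117 -0.919]
 [ 0.047 -0.993 -0.107]
 [-0.925 -0.003 -0.38 ]] 50.36659622874247 [ 0.32038568  0.06190973 -0.160031  ]
```

Call:
move_arm:
  targets: "-1 2 0 0.82 0 0 0;-1 2 0 0.82 0 0 0;-1 1 0 0.41 0 0 0;-1 0.6 0 0.25 0 0 0;-1 0 0 0 0 0 0"

```text
clock: 22.2
eef_pos: [447.6, 56.7, 30.4]
tool_rot: [-3.136, 1.177, 0.123]
force: [-0.7, -0.1, -0.3]
width: 50.5
gripper_force: 63.0
```

Call:
move_arm:
  targets: "-1 0.2 0 0.08 0 0 0;-1 0 0 0 0 0 0;-1 0 0 0 0 0 0"

```text
clock: 22.45
eef_pos: [447.9, 56.7, 28.3]
tool_rot: [-3.136, 1.177, 0.122]
force: [0.8, -0.0, -0.9]
width: 50.3
gripper_force: 63.0
```

Call:
move_arm:
  targets: "-1 0.15 0 0.06 0 0 0;-1 0 0 0 0 0 0;-1 0 0 0 0 0 0"

```text
clock: 22.7
eef_pos: [447.4, 56.7, 25.8]
tool_rot: [-3.136, 1.178, 0.122]
force: [-0.1, 0.6, -0.4]
width: 50.4
gripper_force: 63.0
```

Call:
move_arm:
  targets: "-1 0.15 0 0.06 0 0 0;-1 0 0 0 0 0 0;-1 0 0 0 0 0 0"

```text
clock: 22.95
eef_pos: [447.3, 56.7, 24.0]
tool_rot: [-3.136, 1.179, 0.122]
force: [0.3, 0.5, -0.5]
width: 50.2
gripper_force: 63.0
```

Call:
move_arm:
  targets: "0.2 0 0 0 0 0 0;0.4 0 0 0 0 0 0;1 0 0 0 0 0 0;1 0 0 0 0 0 0;1 0 0 0 0 0 0"

```text
clock: 23.37
eef_pos: [447.3, 56.7, 24.2]
tool_rot: [-3.136, 1.179, 0.122]
force: [0.5, -0.1, 0.5]
width: 85.6
gripper_force: 0.0
```

Call:
move_arm:
  targets: "1 -0.6 0 -1.4 0 0 0;1 -1.5 0 -3 0 0 0;1 -3 0 -2 0 0 0;1 -3.5 0 -1.5 0 0 0;1 -3.5 0 -1.5 0 0 0"

```text
clock: 23.78
eef_pos: [467.9, 58.6, 163.4]
tool_rot: [3.139, 1.157, 0.115]
force: [0.8, 0.3, 0.8]
width: 85.5
gripper_force: 0.0
```

Call:
move_arm:
  targets: "1 -3.5 0 -1.5 0 0 0;1 0 0 0 0 7 0;1 0 0 0 0 7 0;1 0 0 0 0 7 0;1 0 0 0 0 7 0"

```text
clock: 24.2
eef_pos: [457.4, 57.6, 195.5]
tool_rot: [-3.139, 0.65, 0.119]
force: [0.3, 0.1, 0.2]
width: 85.6
gripper_force: 0.0
```

Call:
move_arm:
  targets: "1 0 0 0 0 7 0;1 0 0 0 0 7 0;1 0 0 0 0 7 0;1 0 0 0 0 7 0;1 0 0 0 0 0 0"

```text
clock: 24.62
eef_pos: [450.7, 56.4, 196.4]
tool_rot: [-3.14, 0.169, 0.117]
force: [-3.0, -1.5, 0.9]
width: 85.7
gripper_force: 0.0
```

```bash
python3 - <<'E'
from h import *
s=read_state();R=Ro.from_euler("xyz",s["tool_rot"]).as_matrix();print(s["qpos"].round(3),s["eef_pos"].round(1),R.round(3))
g=cam("side");v=g["color"].max(2)
m=np.zeros(v.shape,np.uint8);m[215:265,255:310]=(v[215:265,255:310]<105)
n,l,st,ce=cv2.connectedComponentsWithStats(m);i=1+st[1:,4].argmax();print(st[i],ce[i])
c=max(cv2.findContours(m,0,2)[0],key=cv2.contourArea).reshape(-1,2)
print(cv2.minAreaRect(toplane(g,c,9)[:,:2].astype(np.float32)))
print(proj(g,[430,54,9]))
cv2.imwrite("pics/s7.png",cv2.resize(g["color"][200:275,240:340,::-1],(800,600),interpolation=cv2.INTER_CUBIC))
E
```

```text
[-0.198  0.488  0.03   1.94  -0.032  0.883 -1.601] [450.7  56.4 196.4] [[ 0.979  0.117 -0.168]
 [ 0.115 -0.993 -0.018]
 [-0.168 -0.002 -0.986]]
[274 231  29  25 532] [287.55075188 243.03947368]
((442.19818115234375, 51.69054412841797), (63.679439544677734, 82.30464935302734), 5.103033542633057)
[[282.59137281 242.5798285 ]]
```

Call:
move_arm:
  targets: "1 0 0 0 0 5 0;1 0 0 0 0 4.7 0;1 0 0 0 0 0 0"

```text
clock: 24.92
eef_pos: [454.0, 57.0, 194.8]
tool_rot: [-3.14, 0.003, 0.117]
force: [-2.0, -0.3, -0.7]
width: 85.3
gripper_force: 0.0
```

```bash
python3 - <<'E'
from h import *
s=read_state();R=Ro.from_euler("xyz",s["tool_rot"]).as_matrix();print(s["eef_pos"].round(1),R.round(3))
print("shift", R.T@(np.array([442.3,55.5,6])-s["eef_pos"]))
g=cam("side");v=g["color"].max(2);print(v[226:262:2,266:312:2])
# head yaw: dots phase
g=cam("top");hsv=cv2.cvtColor(g["color"],cv2.COLOR_RGB2HSV);m=((hsv[...,1]>70)&(hsv[...,0]>15)&(hsv[...,0]<35)).astype(np.uint8)
mm=np.zeros_like(m);mm[215:285,200:268]=m[215:285,200:268];_,_,st,ce=cv2.connectedComponentsWithStats(mm)
D=toplane(g,ce[1:],12)[:,:2]-[547.6,253.7];print(np.sort((np.degrees(np.arctan2(D[:,1],D[:,0])))).round(1))
E
```

```text
[454.   57.  194.8] [[ 0.993  0.117 -0.003]
 [ 0.117 -0.993  0.002]
 [-0.003 -0.002 -1.   ]]
shift [-11.28195036   0.44971321 188.8468018 ]
[[170 170 165 166 171 174 175 170 170 165 170 175 168 173 173 173 173 170
  168 165 166 167 167]
 [170 169 164 169 167 170 169 170 171 166 170 170 167 170 172 165 170 167
  166 166 168 168 168]
 [170 173 167 172 167 170 173 169 169 172 174 169 164 166 159 119 167 171
  173 168 167 167 168]
 [171 174 173 164 166 170 169 164 160 141 124  90  88  89  90  93 124 167
  171 168 171 166 167]
 [169 170 167 172 125 103  91  90  87  89  73  67  48  48  48  49  78 171
  168 168 170 166 168]
 [166 168 169 155  88  89  55  47  50  50  47  49  48  47  49  47  79 171
  167 167 170 166 166]
 [169 170 167 163  50  58  51  50  53  81 115 118 106  53  18  33  55 165
  169 169 163 165 166]
 [166 165 171 179  41  51  27  20  74 103 109 118 108  99  54  38  91  88
  168 169 162 164 164]
 [166 168 169 174  65  43  28  22  92  92  95  92  95  92  87  98  99  92
  125 168 166 167 165]
 [168 171 171 170 105  84  92  46  87  93  97  94  94  91  74  66  53  46
   97 169 165
[... 201 characters left out ...]
7]
 [170 171 168 166 168 154  45  52  44  54  48  46  54  55  71  79 103  99
  126 166 166 167 169]
 [171 171 169 166 167 156  47  52  62  71  84 101  97  97  94 103 122 145
  168 169 170 166 165]
 [168 174 163 165 169 155 100  96  89  92 123 124 119 139 170 173 169 166
  167 165 163 164 164]
 [173 173 167 167 168 173 117 121 140 173 174 173 171 167 168 167 165 165
  168 164 166 165 167]
 [172 170 167 168 172 169 169 171 170 167 166 170 167 171 165 170 167 169
  170 165 164 166 166]
 [170 166 167 165 169 172 168 165 171 164 168 171 167 172 169 170 169 167
  168 167 168 165 165]]
[-159.4 -138.1 -115.1  -93.8  -70.4  -48.6  -25.4   -3.7   19.8   41.5
   64.4   86.9  109.7  132.   154.7  177.3]
```

Numbers show the cassette lying flat at about (442,56) with the end notches open on top (dark gaps at the ends): dome up. The head's yaw from its 16 dots is 30.7°. Re-grip vertically.

Call:
move_arm:
  targets: "1 -0.56 0.02 3.5 0 0 0;1 -0.57 0.02 3.5 0 0 0;1 0 0 3.5 0 0 0;1 0 0 3.5 0 0 0;1 0 0 2.5 0 0 0"

```text
clock: 25.43
eef_pos: [444.2, 54.7, 38.6]
tool_rot: [3.139, 0.014, 0.117]
force: [-1.0, -1.4, 0.2]
width: 85.5
gripper_force: 0.0
```

Call:
move_arm:
  targets: "1 0 0 1.8 0 0 0;1 0 0 0.5 0 0 0;1 0 0 0 0 0 0;-1 0 0 0 0 0 0;-1 0 0 0 0 0 0"

```text
clock: 25.85
eef_pos: [445.3, 52.8, 28.1]
tool_rot: [3.135, 0.009, 0.117]
force: [0.4, -0.8, 0.2]
width: 63.8
gripper_force: 0.0
```

Call:
move_arm:
  targets: "-1 0 0 0 0 0 0;-1 0 0 0 0 0 0;-1 0 0 0 0 0 0;-1 0 0 0 0 0 0;-1 0 0 0 0 0 0"

```text
clock: 26.27
eef_pos: [444.2, 53.0, 28.7]
tool_rot: [3.135, 0.009, 0.118]
force: [0.6, 0.7, 0.8]
width: 0.3
gripper_force: 0.0
```

Call:
move_arm:
  targets: "-1 0 0 -3.5 0 0 0;-1 0 0 -3.5 0 0 0;-1 0 0 -3.5 0 0 0;-1 0 0 -2.5 0 0 0;-1 0 0 0 0 0 0"

```text
clock: 26.68
eef_pos: [448.0, 54.5, 162.8]
tool_rot: [3.136, 0.0, 0.117]
force: [1.2, 0.4, 0.1]
width: -0.2
gripper_force: 0.0
```

```bash
python3 - <<'E'
from h import *
s=read_state();R=Ro.from_euler("xyz",s["tool_rot"]).as_matrix();print(s["eef_pos"].round(1),s["tool_rot"],s["width"])
a=np.radians(30.7)-s["tool_rot"][2];print("yaw",np.degrees(a))
print("shift", R.T@(np.array([548.4,254.3,136])-s["eef_pos"]))
E
```

```text
[448.   54.5 162.8] [3.13556913e+00 2.63087760e-04 1.17209850e-01] -0.15722059795974316
yaw 23.984370256251896
shift [ 123.10795436 -186.87007456   25.67108471]
```

Gripper closed on air: the descent stalled at z=28 (arm folded limit). Cassette untouched; retry with a 15° inward tilt.

Call:
move_arm:
  targets: "1 0 0 0 0 -5 0;1 0 0 0 0 -5 0;1 0 0 0 0 -5 0;1 0 0 0 0 0 0;1 0 0 0 0 0 0"

```text
clock: 27.1
eef_pos: [445.2, 53.9, 157.4]
tool_rot: [3.135, 0.271, 0.115]
force: [-1.2, -0.2, 0.6]
width: 60.8
gripper_force: 0.0
```

```bash
python3 - <<'E'
from h import *
s=read_state();R=Ro.from_euler("xyz",s["tool_rot"]).as_matrix();print(s["eef_pos"].round(1),R.round(3),s["qpos"].round(3))
print("shift", R.T@(np.array([441,55.5,30])-s["eef_pos"]), R.T@(np.array([0,0,-10])))
g=cam("side");v=g["color"].max(2);m=np.zeros(v.shape,np.uint8);m[220:265,262:320]=(v[220:265,262:320]<145)
n,l,st,ce=cv2.connectedComponentsWithStats(m);i=1+st[1:,4].argmax();print(st[i],ce[i])
E
```

```text
[445.2  53.9 157.4] [[ 0.957  0.117 -0.265]
 [ 0.111 -0.993 -0.037]
 [-0.268  0.006 -0.963]] [ 0.062  0.613 -0.359  1.898  0.211  0.945 -1.866]
shift [ 30.23284533  -2.86140345 123.82554402] [ 2.67709497 -0.06043927  9.63480719]
[273 230  31  27 613] [287.78955954 243.00652529]
```

Call:
move_arm:
  targets: "1 0 0 0 0.35 0 0;1 0.75 -0.07 3.1 0 0 0;1 0.75 -0.07 3.1 0 0 0;1 0.75 -0.07 3.1 0 0 0;1 0.75 -0.07 3.1 0 0 0"

```text
clock: 27.57
eef_pos: [439.9, 55.8, 30.4]
tool_rot: [3.141, 0.269, 0.116]
force: [0.5, -0.7, -0.2]
width: 85.4
gripper_force: 0.0
```

Call:
move_arm:
  targets: "1 0 0 0 0 0 0;1 0.3 0 1.06 0 0 0;1 0.3 0 1.06 0 0 0;1 0 0 0 0 0 0;1 0 0 0 0 0 0"

```text
clock: 27.98
eef_pos: [441.1, 56.1, 9.6]
tool_rot: [3.141, 0.27, 0.116]
force: [-0.3, 0.4, -0.7]
width: 85.4
gripper_force: 0.0
```

```bash
python3 - <<'E'
from h import *
s=read_state();R=Ro.from_euler("xyz",s["tool_rot"]).as_matrix();print(s["eef_pos"].round(1),R.round(3),s["qpos"].round(3),s["width"],s["force"])
print("shift", R.T@(np.array([441,55.5,6.5])-s["eef_pos"]), R.T@(np.array([0,0,-10])))
E
```

```text
[441.1  56.1   9.6] [[ 0.957  0.116 -0.265]
 [ 0.111 -0.993 -0.031]
 [-0.266  0.001 -0.964]] [ 0.003  0.854 -0.276  1.974  0.313  0.63  -1.946] 85.44556302951126 [-0.32502438  0.35474098 -0.66766497]
shift [0.63079827 0.55043396 3.02428064] [ 2.66423138e+00 -5.18839707e-03  9.63856028e+00]
```

Good; a touch lower, then grip and lift.

Call:
move_arm:
  targets: "1 0.06 0.05 0.25 0 0 0;1 0 0 0 0 0 0;-1 0 0 0 0 0 0;-1 0 0 0 0 0 0;-1 0 0 0 0 0 0"

```text
clock: 28.4
eef_pos: [440.8, 55.6, 6.6]
tool_rot: [3.141, 0.27, 0.116]
force: [2.2, 0.3, 6.7]
width: 51.5
gripper_force: 6.6
```

Call:
move_arm:
  targets: "-1 0 0 0 0 0 0;-1 0 0 0 0 0 0;-1 0 0 0 0 0 0;-1 0 0 0 0 0 0"

```text
clock: 28.73
eef_pos: [440.9, 55.6, 7.0]
tool_rot: [3.141, 0.27, 0.116]
force: [-1.6, -0.1, 6.5]
width: 50.3
gripper_force: 62.1
```

```bash
python3 - <<'E'
from h import *
s=read_state();R=Ro.from_euler("xyz",s["tool_rot"]).as_matrix();print(s["eef_pos"].round(1),R.round(4).tolist(),s["width"],s["force"])
np.save("grip.npy",np.r_[s["eef_pos"],R.ravel()])
E
```

```text
[440.9  55.6   7. ] [[0.9572, 0.1157, -0.2652], [0.1114, -0.9933, -0.0316], [-0.267, 0.0007, -0.9637]] 50.29637177374726 [-1.57586513 -0.10818195  6.54119397]
```

Call:
move_arm:
  targets: "-1 -0.9 0 -3.3 0 0 0;-1 -0.9 0 -3.3 0 0 0;-1 -0.9 0 -3.3 0 0 0;-1 -0.9 0 -3.3 0 0 0;-1 0 0 0 0 0 0"

```text
clock: 29.15
eef_pos: [444.4, 56.6, 148.1]
tool_rot: [3.141, 0.262, 0.116]
force: [-0.3, 0.2, -0.2]
width: 49.9
gripper_force: 63.2
```

```bash
python3 - <<'E'
from h import *
s=read_state();R=Ro.from_euler("xyz",s["tool_rot"]).as_matrix();print(s["eef_pos"].round(1),R.round(3),s["width"],s["force"])
print("shift", R.T@(np.array([548.4,254.3,s["eef_pos"][2]])-s["eef_pos"]), "up axis in tool",R.T@[0,0,1], "yaw rotvec deg",R.T@[0,0,24])
E
```

```text
[444.4  56.6 148.1] [[ 0.96   0.116 -0.257]
 [ 0.112 -0.993 -0.03 ]
 [-0.259  0.    -0.966]] 49.93271646904395 [-0.32412355  0.2064661  -0.17759551]
shift [ 121.89247834 -184.32683676  -32.65127092] up axis in tool [-2.58535313e-01  1.50148058e-04 -9.66001796e-01] yaw rotvec deg [-6.20484751e+00  3.60355338e-03 -2.31840431e+01]
```

Call:
move_arm:
  targets: "-1 2.03 -3.07 -0.55 0 0 0;-1 2.03 -3.07 -0.55 0 0 0;-1 2.03 -3.07 -0.55 0 0 0;-1 2.03 -3.07 -0.55 0 0 0;-1 2.03 -3.07 -0.55 0 0 0"

```text
clock: 29.57
eef_pos: [528.3, 221.7, 142.1]
tool_rot: [3.141, 0.271, 0.116]
force: [-0.6, 0.1, -0.5]
width: 50.2
gripper_force: 63.2
```

Call:
move_arm:
  targets: "-1 2.03 -3.07 -0.55 0 0 0;-1 0 0 0 -1.55 0 -5.8;-1 0 0 0 -1.55 0 -5.8;-1 0 0 0 -1.55 0 -5.8;-1 0 0 0 -1.55 0 -5.8"

```text
clock: 29.98
eef_pos: [545.0, 253.3, 141.4]
tool_rot: [-3.138, 0.271, 0.542]
force: [0.1, 0.4, 0.3]
width: 49.8
gripper_force: 63.2
```

Call:
move_arm:
  targets: "-1 0.95 0 3.4 0 0 0;-1 0.4 0 1.4 0 0 0;-1 0 0 0 0 0 0;-1 0 0 0 0 0 0"

```text
clock: 30.32
eef_pos: [544.6, 252.4, 91.3]
tool_rot: [-3.138, 0.274, 0.535]
force: [-0.3, 0.6, -1.1]
width: 50.2
gripper_force: 63.2
```

```bash
python3 - <<'E'
from h import *
s=read_state();R=Ro.from_euler("xyz",s["tool_rot"]).as_matrix();print(s["eef_pos"].round(1),R.round(3).tolist(),s["tool_rot"],s["qpos"].round(2))
G=np.load("grip.npy");Rg=G[3:].reshape(3,3)
# cassette frame (upright) in tool at grip: up axis and long axis
up=R@(Rg.T@[0,0,1]);ax=R@(Rg.T@np.array([np.cos(np.radians(6.64)),np.sin(np.radians(6.64)),0]));print("up",up.round(3),"ax yaw",np.degrees(np.arctan2(ax[1],ax[0])))
off=Rg.T@(np.array([442.3,55.75,9])-G[:3]);c=s["eef_pos"]+R@off;print("centre est",c.round(1))
g=cam("side");u=proj(g,c)[0];print(u,proj(g,[548.4,254.3,30]))
x,y=int(u[0]),int(u[1])
cv2.imwrite("pics/s8.png",cv2.resize(g["color"][y-30:y+60,x-60:x+60,::-1],(800,600),interpolation=cv2.INTER_CUBIC));print(x-60,y-30)
E
```

```text
[544.6 252.4  91.3] [[0.828, 0.509, -0.234], [0.491, -0.861, -0.135], [-0.27, -0.003, -0.963]] [-3.13815821  0.27378101  0.53515231] [-0.26  0.9  -0.42  1.49  0.34  1.11 -1.81]
up [ 0.005 -0.002  1.   ] ax yaw 30.602720422030348
centre est [545.7 253.1  93.3]
[317.61158112 165.22613764] [[319.1767284  185.74947251]]
257 135
```

```bash
python3 - <<'E'
from h import *
s=read_state();R=Ro.from_euler("xyz",s["tool_rot"]).as_matrix()
g=cam("side");v=g["color"].max(2)
c=np.array([545.7,253.1,93.3]);a=np.radians(30.6);X=np.array([np.cos(a),np.sin(a),0]);Y=np.array([-X[1],X[0],0]);Z=np.array([0,0,1.])
for sx in(-1,1):
  for sy in(-1,1):
    for sz in(-1,1): print(sx,sy,sz,proj(g,c+30*sx*X+26*sy*Y+9*sz*Z)[0].round(1))
print("dx 10mm ->",proj(g,c+10*X)[0]-proj(g,c)[0])
np.set_printoptions(linewidth=250)
print(v[150:186,292:346:1][::2])
E
```

```text
-1 -1 -1 [315. 176.]
-1 -1 1 [314.8 169.8]
-1 1 -1 [302.5 168.4]
-1 1 1 [302.2 162.3]
1 -1 -1 [332.9 168.2]
1 -1 1 [332.8 162.1]
1 1 -1 [320.3 160.9]
1 1 1 [320.1 154.9]
dx 10mm -> [ 2.96979363 -1.26190286]
[[173 173 173 170 174 172 169 173 174 175 174 175 178 175 177 180 160  45  69  12   7  21  16  23  30  45  64  61  63  65  73  68  58  21  12  26  32  32  35  17  23  24  20  26  26  26  18  25  16  71 145 182 176 176]
 [177 174 170 173 172 174 176 171 175 177 175 174 176 175 179 168 124  57  49  17  19  13  21  15  24  51  64  66  66  67  65  65  57  23  14  19  21  18  25  25  20  11  26   0  22  22  22  14  43  84 146 182 179 175]
 [179 174 173 173 171 174 170 171 171 174 177 176 175 170 172 154  63  69  30  23  28  33  24  18  38  62  61  67  74  71  64  64  55  38  27  12  28  23  22  19  15  20  32  26  17  25  31  42  54  79 143 180 179 174]
 [176 174 173 173 172 170 173 175 177 177 174 173 174 170 173 157  80  66  11  16  27  14  10  25  59  93  97  94  94  95  96  74  60  82  71  34  25  19  32  10  41  65  67  67  66  64  64  58  61  70 143 185 179 177]
 [173 172 173 174
[... 2349 characters left out ...]
8 164 179 159 130 121  91  97  93  96  97]
 [178 175 179 177 175 174 179 177 181 182 165 110 113 106 129 166 176 171 166 170 169 167 170 170 167 157 126  86  82  81  98  94  84  89  91  99 105  98 109 132 102 112 117 129 143  97  89  92  96  99  92  98  98  98]
 [175 175 177 174 175 174 176 174 173 175 156 105 131 134 130 159 157 136 170 171 171 169 166 152 123 104  95  97  98  94  98  97  95  96  86  72  83  81  77  85  96  94  94 105 117 105  92  52  66  83  87  73  63  57]
 [177 175 176 176 178 175 173 166 152 143 134 134  94  92  90 126 166 164 164 150 116  93  92  95  95  95  96  95  99  94  93 100  96  95  96 100  87  64  68  80  96  96  99  92 101 143 175 166 125 104  89  75  47  51]]
```

Call:
move_arm:
  targets: "-1 0.24 0.03 -0.07 0 0 0;-1 0.54 0 1.93 0 0 0;-1 0.3 0 1.05 0 0 0;-1 0 0 0 0 0 0;-1 0 0 0 0 0 0"

```text
clock: 30.83
eef_pos: [547.5, 254.4, 61.3]
tool_rot: [-3.138, 0.271, 0.536]
force: [0.1, 0.1, 0.3]
width: 50.1
gripper_force: 63.2
```

Call:
move_arm:
  targets: "-1 0.11 0 0.38 0 0 0;-1 0 0 0 0 0 0;-1 0 0 0 0 0 0"

```text
clock: 31.08
eef_pos: [547.9, 254.8, 57.8]
tool_rot: [-3.138, 0.27, 0.536]
force: [-0.1, -0.6, -0.9]
width: 50.3
gripper_force: 63.2
```

```bash
python3 - <<'E'
from h import *
s=read_state();R=Ro.from_euler("xyz",s["tool_rot"]).as_matrix()
G=np.load("grip.npy");Rg=G[3:].reshape(3,3);off=Rg.T@(np.array([442.3,55.75,9])-G[:3]);print("centre est",(s["eef_pos"]+R@off).round(1),(R@(Rg.T@[0,0,1])).round(3),s["force"].round(1))
E
```

```text
centre est [549.1 255.6  59.9] [ 0.002 -0.004  1.   ] [-0.1 -0.6 -0.9]
```

Call:
move_arm:
  targets: "-1 -0.08 0.05 0.02 0 0 0;-1 0.13 0 0.48 0 0 0;-1 0 0 0 0 0 0;-1 0 0 0 0 0 0"

```text
clock: 31.42
eef_pos: [547.1, 253.6, 52.2]
tool_rot: [-3.138, 0.271, 0.536]
force: [0.2, 0.5, -1.3]
width: 49.6
gripper_force: 63.2
```

Call:
move_arm:
  targets: "-1 0.08 0 0.29 0 0 0;-1 0 0 0 0 0 0;-1 0 0 0 0 0 0"

```text
clock: 31.67
eef_pos: [547.7, 253.3, 49.3]
tool_rot: [-3.139, 0.27, 0.536]
force: [1.4, -2.4, -0.9]
width: 50.1
gripper_force: 63.2
```

Call:
move_arm:
  targets: "-1 0.05 0 0.19 0 0 0;-1 0 0 0 0 0 0;-1 0 0 0 0 0 0"

```text
clock: 31.92
eef_pos: [547.5, 253.3, 47.6]
tool_rot: [-3.139, 0.27, 0.536]
force: [1.4, -2.3, 0.2]
width: 49.9
gripper_force: 63.4
```

Call:
move_arm:
  targets: "-1 0 0.06 0 0 0 0;-1 0.08 0 0.29 0 0 0;-1 0 0 0 0 0 0;-1 0 0 0 0 0 0"

```text
clock: 32.25
eef_pos: [547.7, 253.5, 44.7]
tool_rot: [-3.138, 0.27, 0.536]
force: [1.1, -1.1, 2.7]
width: 49.8
gripper_force: 63.7
```

Call:
move_arm:
  targets: "-1 0.08 0 0.29 0 0 0;-1 0 0 0 0 0 0;-1 0 0 0 0 0 0"

```text
clock: 32.5
eef_pos: [547.7, 253.4, 41.4]
tool_rot: [-3.138, 0.27, 0.536]
force: [1.3, -1.5, 1.3]
width: 49.9
gripper_force: 63.5
```

Call:
move_arm:
  targets: "-1 0.08 0 0.29 0 0 0;-1 0 0 0 0 0 0;-1 0 0 0 0 0 0"

```text
clock: 32.75
eef_pos: [547.3, 253.2, 37.7]
tool_rot: [-3.138, 0.271, 0.536]
force: [1.4, -1.5, -2.4]
width: 50.2
gripper_force: 64.0
```

Call:
move_arm:
  targets: "-1 0.04 0 0.14 0 0 0;-1 0 0 0 0 0 0;-1 0 0 0 0 0 0"

```text
clock: 33.0
eef_pos: [547.3, 253.2, 37.2]
tool_rot: [-3.138, 0.271, 0.536]
force: [0.4, -0.6, 2.2]
width: 49.9
gripper_force: 64.4
```

Call:
move_arm:
  targets: "-1 0.04 0 0.14 0 0 0;-1 0 0 0 0 0 0;-1 0 0 0 0 0 0"

```text
clock: 33.25
eef_pos: [547.4, 253.3, 37.1]
tool_rot: [-3.138, 0.271, 0.536]
force: [-1.0, -2.6, 9.3]
width: 50.0
gripper_force: 65.2
```

Call:
move_arm:
  targets: "-1 0.04 0 0.14 0 0 0;-1 0.04 0 0.14 0 0 0;-1 0 0 0 0 0 0;-1 0 0 0 0 0 0"

```text
clock: 33.58
eef_pos: [547.4, 253.3, 37.0]
tool_rot: [-3.139, 0.271, 0.536]
force: [-3.3, -5.2, 25.6]
width: 50.0
gripper_force: 66.9
```

Call:
move_arm:
  targets: "-1 -0.08 0 -0.28 0 0 0;-1 -0.03 0 -0.1 0 0 0;0.1 0 0 0 0 0 0;0.1 0 0 0 0 0 0;0.1 0 0 0 0 0 0"

```text
clock: 34.0
eef_pos: [547.7, 253.4, 37.1]
tool_rot: [-3.138, 0.27, 0.536]
force: [0.8, -2.2, 7.1]
width: 50.1
gripper_force: 65.0
```

Call:
move_arm:
  targets: "0.6 0 0 0 0 0 0;0.6 0 0 0 0 0 0;0.8 0 0 0 0 0 0;0.8 0 0 0 0 0 0;0.8 0 0 0 0 0 0"

```text
clock: 34.42
eef_pos: [547.2, 253.7, 36.3]
tool_rot: [-3.137, 0.271, 0.536]
force: [0.1, 0.1, -0.1]
width: 76.8
gripper_force: 0.0
```

Call:
move_arm:
  targets: "0.8 0 0 -1 0 0 0;0.8 0 0 -2 0 0 0;0.8 0 0 -3.5 0 0 0;0.8 0 0 -4 0 0 0;0.8 0 0 -4 0 0 0"

```text
clock: 34.83
eef_pos: [581.0, 272.8, 178.4]
tool_rot: [-3.137, 0.271, 0.536]
force: [0.1, 0.2, -0.1]
width: 76.6
gripper_force: 0.0
```

Call:
move_arm:
  targets: "1 0 0 -4 0 0 0;1 -4 0 -2 0 0 0;1 -4 2 0 0 0 0;1 -4 2 0 0 0 0;1 0 0 0 0 0 0"

```text
clock: 35.25
eef_pos: [518.2, 186.0, 265.6]
tool_rot: [3.139, 0.275, 0.53]
force: [1.1, -1.7, -0.2]
width: 85.5
gripper_force: 0.0
```

```bash
python3 - <<'E'
from h import *
s=read_state();print(s["eef_pos"].round(1),s["force"].round(1))
g=cam("side");t=cam("top")
u=proj(g,[548.4,254.3,39])[0].astype(int);w=proj(t,[548.4,254.3,39])[0].astype(int);print(u,w)
f=lambda q,p:cv2.resize(q["color"][p[1]-28:p[1]+28,p[0]-28:p[0]+28,::-1],(400,400),interpolation=cv2.INTER_CUBIC)
cv2.imwrite("pics/s9.png",np.hstack([f(g,u),f(t,w)]))
E
```

```text
[518.2 186.  265.6] [ 1.1 -1.7 -0.2]
[319 182] [229 248]
```

View pics/s9.png

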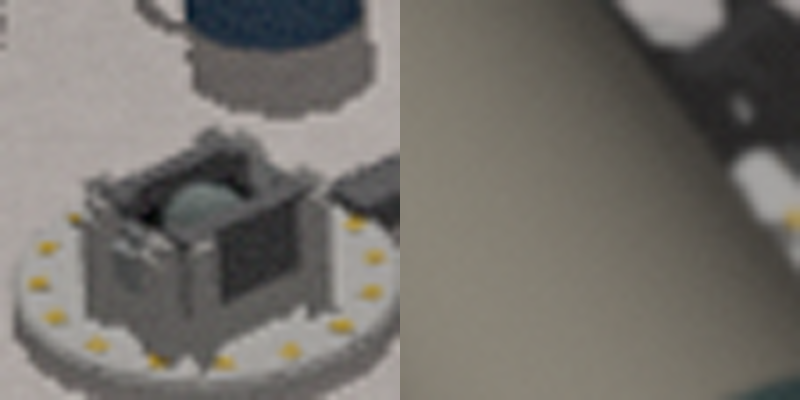

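Final crop: the cassette sits level in the white head's socket at (200,215), dome up, its rim below the lead-in tops. The hand is clear of it. The hard stop at TCP 37 mm matches the fully home height.

```bash
python3 -c "
from cell import order
print(order.finish_job())"
```

```text
the job is handed in; nothing more can be done
None
```

The cassette is dome up in the white lamp head's socket, pressed to its hard stop with the hand withdrawn, and the job was handed in at about 35 s; the catches snapping over was inferred from the stop height and the level seat, not seen directly.

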